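# Match a stile's hinge leaf to the jamb leaf over a packer and hold it for the pin

## Robot

A 6-joint arm with a two-finger parallel gripper is mounted at the origin on the work surface; the furniture and walls round the work are solid. World frame = base frame: x ahead of the robot, y to its left, z up, the work surface at z = 0. Lengths are in mm, angles in rad, forces in N, time in s.
With the tool pointing down it reaches from about 400 to 825 mm from the base axis. Payload 7 kg.
Tool frame: the origin (TCP) lies at the very end of the fingers, on their centre line; the grasp point (between the pads) lies 19 mm behind it; z points along the fingers, y is the line along which they close (so a half turn about z gives the same grasp; the last joint's range is limited). The gripper opens to 88 mm and grips with 3 to 60 N. Pads are 19 mm wide; open, the fingers measure 130 mm over their backs; the gripper's body (78 mm by 193 mm) begins 47 mm behind the grasp point.
Start: joints at [1.521, 0.359, 0.012, 0, -1.224, -0.288], TCP at [223.711, 636.827, 226.561] pointing down, gripper open.
Joint ranges: [-3.07, 3.07], [-1.43, 2.12], [-1.02, 1.25], [-3.03, 1.67], [-3.05, -0], [-3.03, 3.03]. Speed limits (rad/s): [2.39, 2.39, 3.01, 3.14, 3.14, 3.14].

## Interface

Orientations are given as a unit quaternion [x, y, z, w].
In Python, from plant import bot gives the robot as it stands. Calls block until the motion is done:
- bot.move_ptp(position, orientation): joint-space move of the TCP to a pose.
- bot.line_to(position, velocity=150, ori=None): straight line of the TCP; ori=None keeps the orientation; velocity is the mean speed in mm/s.
- bot.move_joints(angles): joint-space move.
- bot.move_gripper(opening, force=None): finger opening in mm; force is the grip in N (None keeps the last); returns when the fingers have stopped.
- bot.pause(seconds).
- bot.solve_ik(position, orientation): joint angles nearest the present ones, or None.
- bot.read_state(): the state.
- bot.camera(name): name is "side" or "top"; returns the picture (384x512x3 uint8, red, green, blue); there is no depth.
- bot.get_calibration(name): a dict with "fx", "fy", "cx", "cy" (pixels), "distortion" ([k1, k2, p1, p2, k3] as OpenCV has them; the pictures are not rectified), "view" (4x4, takes a point from world to camera coordinates). Camera axes: x right, y up, looking along -z (the intrinsics and any distortion apply to the point x, -y, -z); pixel columns grow to the right and rows downward; lengths in mm; the calibration is good to about 2 mm. A picture is of the moment at which its call begins. get_calibration takes no time and is no camera call.
A pose or a line that the arm cannot do raises bot.Unreachable and nothing moves.
- bot.close_job(): hands the job in; it is judged then, once.
The state is a dict: "t": time; "joint_pos": joint angles; "qvel": joint speeds; "tau": joint torques, N m; "tcp_pos": TCP position; "eef_rot": TCP orientation; "contact_force": force on the tool from outside, world axes, zero at the start; "moment": the same for the moment, N m; "width": finger opening in mm; "finger_force": force on a finger pad.
Only numpy, scipy, OpenCV 4.12 (cv2) and the standard library are available. Lean on these libraries where they do the work, as an engineer would, in place of code of your own. Each camera call takes 0.05 s, during which the arm holds its last target. There are 200 camera calls.

## Task

Lay the blue packer flat, centred and square on the steel hinge leaf on top of the fixed jamb block and let go of it; then take the pale wooden stile off its stand and lower it, leaf down, squarely onto the packer so that its two knuckles drop between the jamb leaf's three and the pin holes line up end to end. Finish holding: keep your grip on the stile and keep pushing it down on the packer, harder than its own weight, without letting go. Leave the brass pin and the tape measure where they are.

Things in the scene. Friction and masses are not known exactly. Their poses are not given: they have to be found in the camera images.
- jamb: Fixed brown wooden block, 70 (x) x 140 (y) x 45 high, that does not move when pushed. Origin: centre of its underside on the bench, z up. A steel hinge leaf is screwed on its top; the hinge's three knuckles overhang its -x edge, which faces roughly the robot.
- jamb_leaf (a point): Centre of the upper face of the jamb's steel leaf (44 in x, 110 in y, 4 thick; upper face 49 above the bench, 13 to -x of the block's centre). Axes as the jamb block's.
- jamb_axis (a point): Middle of the pin-hole axis of the jamb's leaf, which runs along the jamb's y: 33 to -x of jamb_leaf and 5 above it. Three knuckles, 20 outside diameter, hole 12, each 20 long, centred at y = -44, 0, +44; the two gaps are 24 wide, open to the bench below. Knuckle tops are 15 above the leaf's upper face; block face and leaf edge are 11 to +x of the axis.
- stand: Fixed wooden block 60 (x) x 120 (y) x 40 high, on which the stile lies at first. Origin: centre of its underside, z up.
- stile: Loose pale board 44 (x) x 130 (y) x 36 high on a steel leaf 44 x 110 x 4; 200 to 300 g. Origin: centre of the leaf's underside, at first on the stand; z up, board from z = 4 to 40. Two knuckles past its -x side (toward the robot), z = -15 to 5. Grip the board across its 44 mm, fingertips above z = 6. Seated, its origin is 10 above jamb_leaf, axes parallel to the jamb's.
- stile_axis (a point): Middle of the pin-hole axis of the stile's leaf, along the stile's y: 33 to -x of the stile's origin and 5 below it. Two knuckles, 20 outside diameter, hole 12, each 18 long, centred at y = -22, +22; they enter the jamb's gaps with 3 to spare on each side. The holes line up when this point coincides with jamb_axis and both y axes are parallel.
- packer: Loose blue plastic plate 34 (x) x 60 (y) x 10 high, 40 g, flat on the bench. Origin: centre of its underside. On the jamb's leaf its long side runs along the jamb's y, its origin at jamb_leaf; the knuckles stand 6 from its -x side and 5 above its top, so take it by its two ends (60 apart). It sets the height at which the holes line up.
- hinge_pin: Loose brass pin, 9 thick, 129 long along y with a 28 mm bent end to +x, lying on the bench. Bystander. Origin near its middle, on the bench.
- tape_measure: Yellow and black tape measure, 32 x 71 x 63 high, standing loose on the bench. Bystander. Origin under its centre.

How it is judged (in metres and radians):
On the way:
1. the packer lies flat and square on the jamb's leaf, let go of (x of packer in the frame of jamb_leaf between -0.006 and 0.006 m and y of packer in the frame of jamb_leaf between -0.01 and 0.01 m and z of packer in the frame of jamb_leaf between -0.003 and 0.003 m and angle between the y axis of packer and the y axis of jamb_leaf, either way round below 0.12 rad and angle between packer's own z axis and vertical below 0.08 rad and contact force between the fingers and packer below 0.1 N and linear speed of packer below 0.02 m/s), for 0.2 s.
At the end, for the whole second after the job is handed in: Packer flat on the jamb leaf (6 mm across, 10 mm along, 0.12 rad); stile_axis within 3 mm of jamb_axis across and in height, 4 mm along; axes parallel and stile level within 0.06 rad, still; fingers hold the stile (over 2 N), which bears on the packer with over 3.2 N, more than its weight (x of packer in the frame of jamb_leaf between -0.006 and 0.006 m and y of packer in the frame of jamb_leaf between -0.01 and 0.01 m and z of packer in the frame of jamb_leaf between -0.003 and 0.003 m and angle between the y axis of packer and the y axis of jamb_leaf, either way round below 0.12 rad and angle between packer's own z axis and vertical below 0.08 rad and x of stile_axis in the frame of jamb_axis between -0.003 and 0.003 m and y of stile_axis in the frame of jamb_axis between -0.004 and 0.004 m and z of stile_axis in the frame of jamb_axis between -0.003 and 0.003 m and angle between the y axis of stile and the y axis of jamb_axis, either way round below 0.06 rad and angle between stile's own z axis and vertical below 0.06 rad and contact force between stile and packer above 3.2 N and contact force between the fingers and stile above 2 N and linear speed of stile below 0.02 m/s); the arm keeps its last pose, push and grip.
It fails at once if the hinge pin was disturbed (moved over 30 mm) (distance of hinge_pin from where it was at the start of the episode above 0.03 m).
It fails at once if the tape measure was disturbed (moved over 30 mm) (distance of tape_measure from where it was at the start of the episode above 0.03 m).
It also fails if it takes over 50 s, if anything falls off the work surface, if the arm or the gripper's body presses on something with over 40 N, if the wrist force passes 120 N, or if a joint passes its speed limit or range.

## Working session

There is one attempt and no reset: what is moved stays moved. The work goes in short steps, each a Python script; the robot and the scene stay as the last script left them, time stands still between calls to the robot, and variables do not carry over. Pictures are saved under pics/ and viewed, at most 10 in all, crops included, and the job is handed in when it is done.

```bash
ls; mkdir -p pics; python3 - <<'E'
from plant import bot
import cv2,numpy as np
for n in("side","top"):
    im=bot.camera(n); cv2.imwrite(f"pics/{n}0.png",im[:,:,::-1]); c=bot.get_calibration(n)
    print(n,{k:np.round(v,4).tolist() for k,v in c.items()})
    V=np.array(c["view"]);print(-V[:3,:3].T@V[:3,3])
s=bot.read_state();print(s)
E
```

```text
pics
side {'fx': 401.015, 'fy': 401.015, 'cx': 258.9315, 'cy': 188.2586, 'distortion': [0.0043, 0.0, 0.0, 0.0, 0.0], 'view': [[-0.9994, -0.036, -0.0018, 494.5156], [0.0229, -0.6727, 0.7396, -61.7813], [-0.0278, 0.739, 0.6731, -854.0335], [0.0, 0.0, 0.0, 1.0]]}
[471.82235854 607.39312711 621.44429983]
top {'fx': 433.9311, 'fy': 433.9311, 'cx': 252.6789, 'cy': 197.2305, 'distortion': [-0.1564, 0.0, 0.0, 0.0, 0.0], 'view': [[0.1897, -0.9818, 0.004, -100.0191], [0.9539, 0.1853, 0.236, -502.5566], [-0.2325, -0.0409, 0.9717, -782.2148], [0.0, 0.0, 0.0, 1.0]]}
[316.52431627 -37.0879594  879.12669101]
{'t': 0.1, 'joint_pos': array([ 1.52107042e+00,  3.59292040e-01,  1.11544144e-02, -2.95764260e-04,
       -1.22412929e+00, -2.88114567e-01]), 'qvel': array([ 0.00125778, -0.00116548,  0.00427831,  0.00025719,  0.00023956,
        0.00018896]), 'tau': array([-1.60851559e-03, -5.84160483e+01,  2.93749863e+01,  7.01547816e+00,
        1.01110016e-02, -5.69425492e-05]), 'tcp_pos': array([223.60449572, 636.41502429, 225.7354264 ]), 'eef_rot': array([ 9.85758128e-01, -1.68167634e-01, -5.06253912e-05,  7.46613292e-04]), 'contact_force': array([-0.52849407, -0.40719072, -0.21430991]), 'moment': array([-0.03469823,  0.02658423, -0.02047316]), 'finger_force': 0.0, 'width': 87.98322800898774}
```

View pics/side0.png

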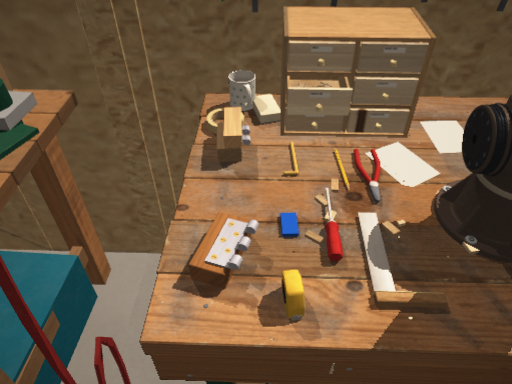

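View pics/top0.png

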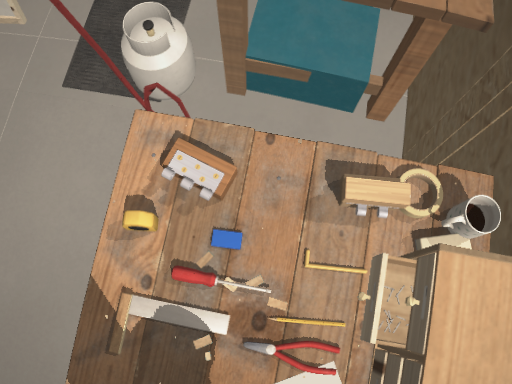

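Side view: jamb around (225,245) with its white leaf, packer (289,224), stile on its stand (232,135), pin (292,160), tape (293,292). Top view: jamb (198,168), packer (227,239), stile (377,191), pin (335,265), tape (140,221). Mug and drawers are close to the stile. Zooming in on the stile and jamb.

```bash
python3 - <<'E'
import cv2,numpy as np
s=cv2.imread("pics/side0.png");t=cv2.imread("pics/top0.png")
def c(im,x,y): return cv2.resize(im[y:y+75,x:x+100],(400,300),interpolation=cv2.INTER_CUBIC)
o=np.vstack([np.hstack([c(s,185,95),c(s,180,210)]),np.hstack([c(t,330,155),c(t,150,130)])])
cv2.imwrite("pics/zoom.png",o)
E
```

```text
(no output)
```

View pics/zoom.png

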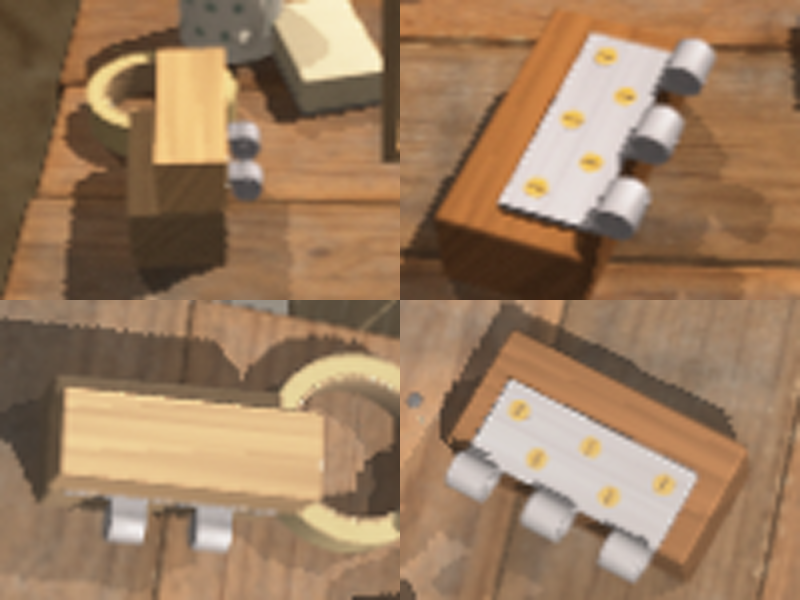

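Zoom: stile board top quad in the side panel is (157,47)-(226,47)-(227,164)-(154,163), in the top panel (62,388)-(322,413)-(320,500)-(62,482). The +x edge of the jamb leaf runs (500,207)-(590,33) in side and (510,380)-(697,472) in top. Now I triangulate.

```bash
cat > h.py <<'E'
import cv2,numpy as np
from plant import bot
def P(n):
    c=bot.get_calibration(n);V=np.array(c["view"],float);V=np.diag([1,-1,-1,1])@V
    K=np.array([[c["fx"],0,c["cx"]],[0,c["fy"],c["cy"]],[0,0,1.]]);return K,np.array(c["distortion"],float),V
def und(n,px):
    K,D,V=P(n);return cv2.undistortPoints(np.array(px,float).reshape(-1,1,2),K,D).reshape(-1,2)
def tri(ps,pt):
    X=cv2.triangulatePoints(P("side")[2][:3],P("top")[2][:3],und("side",ps).T,und("top",pt).T);return (X[:3]/X[3]).T
def plane(n,px,z):
    V=P(n)[2];R=V[:3,:3];o=-R.T@V[:3,3];d=np.c_[und(n,px),np.ones(len(px))]@R;return o+d*((z-o[2])/d[:,2])[:,None]
def proj(n,X):
    K,D,V=P(n);return cv2.projectPoints(np.array(X,float).reshape(-1,1,3),cv2.Rodrigues(V[:3,:3])[0],V[:3,3],K,D)[0].reshape(-1,2)
def sub(im,px,w=2):
    g=cv2.cvtColor(im,cv2.COLOR_RGB2GRAY);p=np.array(px,np.float32).reshape(-1,1,2)
    return cv2.cornerSubPix(g,p.copy(),(w,w),(-1,-1),(3,50,.01)).reshape(-1,2)
E
python3 - <<'E'
from h import *
np.set_printoptions(precision=1,suppress=True)
s=cv2.imread("pics/side0.png")[:,:,::-1].copy();t=cv2.imread("pics/top0.png")[:,:,::-1].copy()
z=lambda a,ox,oy,bx,by:(np.array(a)-[bx,by]+.5)/4-.5+[ox,oy]
cs=np.vstack([z([(154,163),(157,47),(226,47),(227,164)],185,95,0,0),z([(500,207),(590,33),(437,217),(560,10)],180,210,400,0)])
ct=np.vstack([z([(62,388),(322,413),(320,500),(62,482)],330,155,0,300),z([(510,380),(697,472),(515,333),(747,450)],150,130,400,300)])
for a,b in((cs,ct),(sub(s,cs),sub(t,ct))):
    X=tri(a,b);print(np.c_[X,proj("side",X)-a,proj("top",X)-b]);
for zz,i,n in((80,slice(0,4),'side'),(80,slice(0,4),'top'),(49,slice(4,6),'side'),(49,slice(4,6),'top')):
    print(n,plane(n,(cs if n=='side' else ct)[i],zz)[:,:2].tolist())
def cc(im,m):
    k=[c for c in cv2.findContours(m,0,1)[0]];return k
for n,im in(("side",s),("top",t)):
    hsv=cv2.cvtColor(im,cv2.COLOR_RGB2HSV)
    m=cv2.inRange(hsv,(108,150,60),(125,255,255))
    c=max((c for c in cv2.findContours(m,0,1)[0] if cv2.boundingRect(c)[1]>150),key=cv2.contourArea)
    x,y,w,h=cv2.boundingRect(c);print(n,(x,y,w,h));print(im[y-1:y+h+1,x+w//2,2],im[y+h//2,x-1:x+w+1,2])
    m=cv2.inRange(hsv,(18,120,120),(30,255,255)) 
    x0,y0,x1,y1=(200,205,265,285) if n=="side" else(160,140,240,200)
    k=[cv2.moments(c) for c in cv2.findContours(m[y0:y1,x0:x1],0,1)[0]];print([(round(q['m10']/q['m00']+x0,1),round(q['m01']/q['m00']+y0,1),q['m00']) for q in k if q['m00']>0])
def c(im,x,y): return cv2.resize(im[y:y+37,x:x+50],(400,296),interpolation=cv2.INTER_CUBIC)
cv2.imwrite("pics/pk.png",np.hstack([c(s,265,205),c(t,202,220)])[:,:,::-1])
E
```

```text
[[ 584.2 -171.8   77.3    0.5    0.2    0.2   -0.6]
 [ 596.  -301.    78.3    0.2    0.1    0.1   -0.3]
 [ 552.  -304.8   77.1    0.     0.     0.    -0. ]
 [ 540.6 -179.4   71.8    1.     0.3    0.4   -1.2]
 [ 585.7  169.2   42.8    0.     0.     0.    -0. ]
 [ 555.    64.3   45.8    0.1    0.     0.    -0.1]
 [ 613.1  173.6   39.6    0.3    0.1    0.1   -0.3]
 [ 572.8   42.6   39.3    0.     0.     0.    -0. ]]
[[ 584.1 -173.    76.2    0.4    0.2    0.2   -0.6]
 [ 596.8 -302.    75.     0.1    0.     0.    -0.1]
 [ 552.5 -304.4   76.9    0.4    0.2    0.2   -0.6]
 [ 539.2 -178.7   75.5    0.8    0.3    0.3   -1. ]
 [ 585.7  168.2   44.5    0.1    0.     0.    -0.1]
 [ 553.8   64.2   45.8    0.3    0.1    0.1   -0.3]
 [ 613.6  173.5   39.8    0.     0.     0.    -0. ]
 [ 572.3   42.9   40.6    1.3    0.4    0.4   -1.3]]
side [[584.8190557902623, -168.46842252252918], [596.1576221593458, -298.4455732052087], [551.5632579887208, -299.9225548161688], [541.9498015881061, -168.8848388707421]]
top [[582.0566467007468, -171.15492259424184], [594.8125738040861, -300.31449457876687], [551.0
[... 222 characters left out ...]
550867, 63.95839751538672]]
side (281, 213, 18, 24)
[139 205 204 204 205 205 204 204 203 203 204 203 204 204 204 204 204 204
 204 203 201 171  72  74  67  35] [ 43 133 190 204 204 204 204 205 204 204 204 204 204 205 204 205 205 160
  80  61]
[(213.9, 256.4, 10.5), (227.4, 250.2, 7.0), (222.7, 239.3, 9.0), (236.0, 233.5, 10.0), (231.2, 223.6, 8.5)]
top (211, 230, 31, 19)
[ 60 102 168 194 195 195 195 195 195 195 195 196 195 196 197 197 197 202
 175  85  74] [ 65  61 178 198 196 195 196 195 195 195 195 196 195 195 196 195 195 195
 195 195 195 195 195 196 196 195 196 196 196 196 197 163 120]
[(202.0, 177.3, 1.0), (215.5, 175.5, 7.0), (183.2, 168.7, 2.0), (197.5, 166.1, 5.0), (179.1, 157.3, 6.0)]
```

View pics/pk.png

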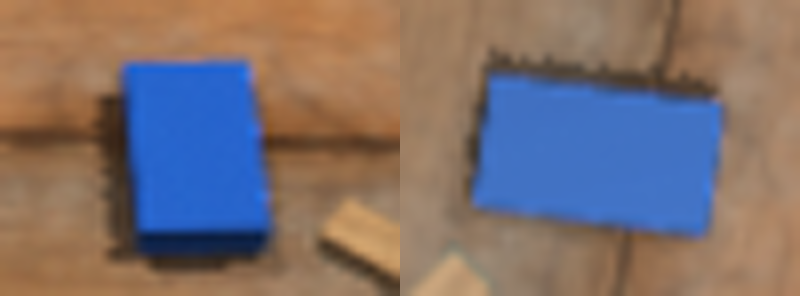

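Packer zoom: top-face corners in the side panel are (137,232),(123,63),(249,63),(270,232), in the top panel (488,72),(722,98),(708,236),(473,208). Triangulated heights all come out about 4 mm low, so there is a shared calibration offset. I'll work relative between objects and correct using the held parts.

```bash
cat >> h.py <<'E'
def quat(th):
    a=(th+np.pi/2)/2;return np.array([np.cos(a),np.sin(a),0,0])
def best(p,th):
    r=[]
    for k in(0,np.pi):
        q=bot.solve_ik(p,quat(th+k))
        if q is not None:r.append((np.abs(q-bot.read_state()["joint_pos"]).max(),th+k,q))
    r=sorted(r,key=lambda v:v[0]);return r[0] if r else None
E
python3 - <<'E'
from h import *
np.set_printoptions(precision=2,suppress=True)
a=np.array([(137,232),(123,63),(249,63),(270,232)]);b=np.array([(488,72),(722,98),(708,236),(473,208)])-[400,0]
a=(a+.5)/8-.5+[265,205];b=(b+.5)/8-.5+[202,220]
X=tri(a,b);print(X,X.mean(0));print(plane('side',a,10).mean(0),plane('top',b,10).mean(0))
d=X[0]-X[1]+X[3]-X[2];print("yaw",np.arctan2(-d[0],d[1]),"len",np.linalg.norm(d)/2)
print("cab",plane('side',[(283,133),(318,124),(290,88)],0)[:,:2],plane('top',[(378,254),(367,345)],90)[:,:2])
print("pin",plane('top',[(305,265),(335,268),(365,271)],4)[:,:2],"tape",plane('top',[(140,221)],60))
pk=X.mean(0);th=np.arctan2(-d[0],d[1])+np.pi/2
for n,p,t in(("pk",[pk[0],pk[1],20],th),("jamb",[549,123,80],np.pi/2-.288),("stile",[568,-239,80],.092),("seat",[549,123,120],-.288)):
    for k in(0,-np.pi,):
        q=bot.solve_ik(p,quat(t+k));print(n,k,q)
E
```

```text
[[445.74  67.3    6.75]
 [449.84   7.63   6.82]
 [415.49   4.25   4.38]
 [411.54  63.99   4.22]] [430.65  35.79   5.54]
[431.38  39.82  10.  ] [429.69  35.49  10.  ]
yaw 0.06737273236549424 len 59.84375079360452
cab [[ 440.3  -299.68]
 [ 342.29 -346.94]
 [ 416.04 -550.47]] [[ 443.58 -251.29]
 [ 278.22 -255.12]]
pin [[ 408.17 -130.23]
 [ 413.31 -191.13]
 [ 418.31 -252.72]] tape [[424.38 202.62  60.  ]]
pk 0 [ 0.54  0.22 -0.77 -0.   -0.58 -2.05]
pk -3.141592653589793 [ 0.54  0.22 -0.77  0.   -0.58  1.1 ]
jamb 0 [ 0.57  0.32 -0.42  0.   -0.83 -2.43]
jamb -3.141592653589793 [ 0.57  0.32 -0.42  0.   -0.83  0.71]
stile 0 [-0.08  0.39 -0.3   0.   -0.88 -2.97]
stile -3.141592653589793 [-0.08  0.39 -0.3   0.   -0.88  0.17]
seat 0 [ 0.57  0.27 -0.38  0.   -0.92  2.29]
seat -3.141592653589793 [ 0.57  0.27 -0.38  0.   -0.92 -0.86]
```

```bash
python3 - <<'E'
from h import *
np.set_printoptions(precision=2,suppress=True)
q=quat(.067-np.pi/2)
bot.move_ptp([430.6,37,120],q)
bot.line_to([430.6,37,25],200)
s=bot.read_state();print(s["t"],s["tcp_pos"],s["contact_force"])
bot.line_to([430.6,37,3.5],60)
s=bot.read_state();print(s["t"],s["tcp_pos"],s["contact_force"])
bot.move_gripper(50,15)
s=bot.read_state();print(s["t"],s["tcp_pos"],s["contact_force"],s["width"],s["finger_force"])
for n in("side","top"):cv2.imwrite(f"pics/{n}1.png",bot.camera(n)[:,:,::-1])
E
```

```text
3.0167 [431.03  37.37  25.32] [0.56 0.31 0.73]
3.525 [430.73  37.05   3.73] [ 0.18 -0.36  0.28]
4.1 [430.71  37.05   3.63] [-0.26 -0.12  2.26] 59.595667500457395 15.000287890434265
```

```bash
python3 - <<'E'
from h import *
np.set_printoptions(precision=2,suppress=True)
bot.line_to([430.6,37,130],250)
bot.move_ptp([549,123,110],quat(-.288-np.pi/2))
bot.line_to([549,123,80],150)
s=bot.read_state();print(s["t"],s["tcp_pos"],s["contact_force"],s["width"],s["finger_force"])
o=[]
for n,x,y in(("side",185,200),("top",150,130)):
    im=bot.camera(n);cv2.imwrite(f"pics/{n}2.png",im[:,:,::-1]);o.append(cv2.resize(im[y:y+100,x:x+65],(390,600),interpolation=2) if n=="side" else cv2.resize(im[y:y+100,x:x+66],(396,600),interpolation=2))
cv2.imwrite("pics/z2.png",np.hstack(o)[:,:,::-1])
E
```

```text
5.85 [548.09 122.22  79.88] [0.22 0.11 0.22] 59.574602815072694 14.999972730875015
```

View pics/z2.png

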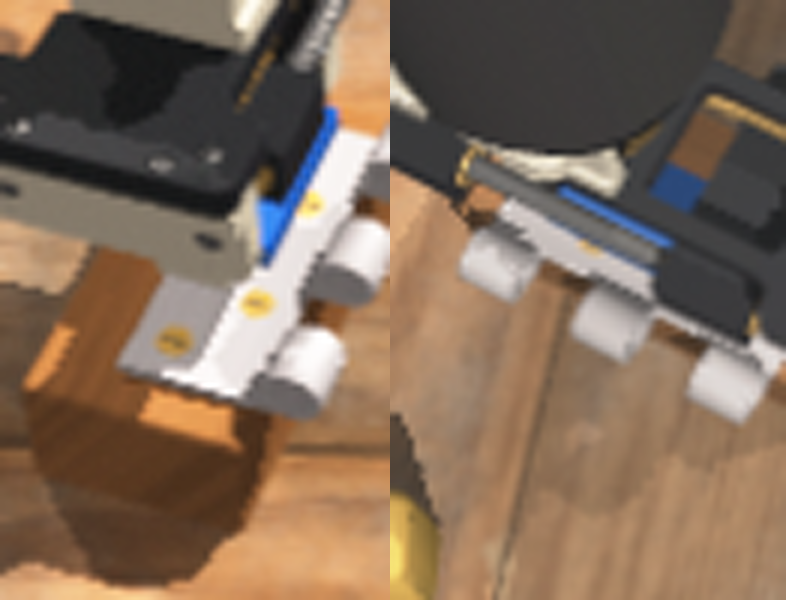

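The gripper hides most of the packer. The knuckles and leaf are visible with the packer parallel above the leaf, and nothing is touching. I'll place it, retreat and check.

```bash
python3 - <<'E'
from h import *
np.set_printoptions(precision=2,suppress=True)
bot.line_to([549,123,56],80)
for z in np.arange(55,50.5,-.5):
    bot.line_to([549,123,z],20);s=bot.read_state()
    if abs(s["contact_force"][2])>4:break
print(z,s["t"],s["tcp_pos"],s["contact_force"])
bot.move_gripper(82,15)
s=bot.read_state();print(s["t"],s["tcp_pos"],s["contact_force"])
bot.line_to([549,123,110],200)
bot.move_ptp([500,-60,220],quat(.09-np.pi))
o=[]
for n,x,y in(("side",185,200),("top",150,130)):
    im=bot.camera(n);cv2.imwrite(f"pics/{n}3.png",im[:,:,::-1]);o.append(cv2.resize(im[y:y+80,x:x+80] if n=="side" else im[y:y+80,x:x+80],(400,400),interpolation=2))
cv2.imwrite("pics/z3.png",np.hstack(o)[:,:,::-1]);print(bot.read_state()["t"],bot.read_state()["tcp_pos"])
E
```

```text
52.0 8.15 [549.09 123.03  52.62] [-2.79  0.37  6.88]
8.7833 [548.98 123.    51.94] [ 0.26 -1.15 -0.02]
10.2083 [499.91 -59.26 218.76]
```

View pics/z3.png

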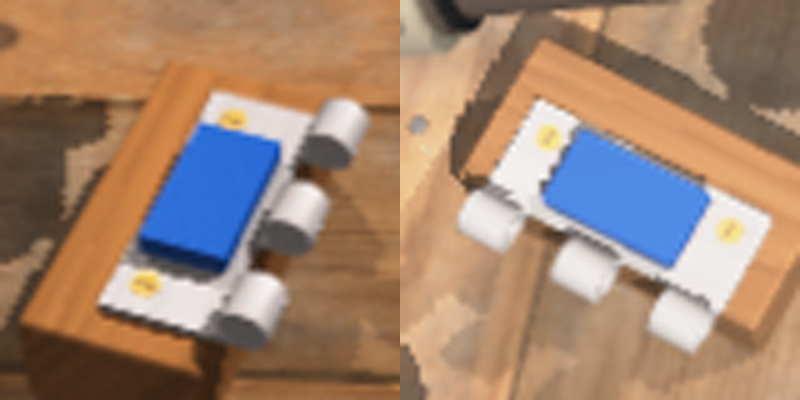

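The packer lies on the leaf, roughly parallel to it, with both end screws visible and similar end margins. I'll quantify from the corners: packer in side (142,240),(202,126),(281,148),(223,262), in top (583,130),(712,192),(672,268),(544,207); leaf edge in side (98,303),(210,92), in top (540,98),(772,217).

```bash
python3 - <<'E'
from h import *
np.set_printoptions(precision=2,suppress=True)
a=(np.array([(142,240),(202,126),(281,148),(223,262),(98,303),(210,92)])+.5)/5-.5+[185,200]
b=(np.array([(583,130),(712,192),(672,268),(544,207),(540,98),(772,217)])-[400,0]+.5)/5-.5+[150,130]
S=cv2.imread("pics/side3.png");T=cv2.imread("pics/top3.png")
for nm,aa,bb in(("hand",a,b),("sub",sub(S,a),sub(T,b))):
    X3=tri(aa,bb);print(nm,X3)
    for k,X in(("tri",X3),("side",np.vstack([plane('side',aa[:4],59),plane('side',aa[4:],49)])),("top",np.vstack([plane('top',bb[:4],59),plane('top',bb[4:],49)]))):
        d=X[4]-X[5];yl=np.arctan2(-d[0],d[1]);d2=X[0]-X[1]+X[3]-X[2];yp=np.arctan2(-d2[0],d2[1])
        R=np.array([[np.cos(yl),np.sin(yl)],[-np.sin(yl),np.cos(yl)]])
        c=(X[4]+X[5])[:2]/2-R.T@[22,0];pc=X[:4,:2].mean(0)
        print(k,"yaw leaf %.3f pack %.3f"%(yl,yp),"leaf c",c,"pk",pc,"rel",R@(pc-c),"L",np.linalg.norm(d[:2]),np.linalg.norm(d2[:2])/2)
E
```

```text
hand [[573.06 145.61  53.02]
 [557.13  88.86  52.7 ]
 [525.05  97.9   50.92]
 [541.05 153.85  51.19]
 [586.36 168.06  44.54]
 [555.38  63.97  44.72]]
tri yaw leaf -0.289 pack -0.276 leaf c [549.78 122.29] pk [549.08 121.56] rel [-0.47 -0.91] L 108.60215352624675 58.57038470422539
side yaw leaf -0.280 pack -0.289 leaf c [549.55 125.6 ] pk [548.51 127.45] rel [-1.51  1.49] L 107.99310525404685 57.59846536814352
top yaw leaf -0.297 pack -0.266 leaf c [547.9 121.7] pk [546.73 120.24] rel [-0.69 -1.74] L 108.16174137762691 58.018744946212585
sub [[574.4  147.2   57.47]
 [557.73  91.1   58.62]
 [525.05  97.9   50.92]
 [541.06 154.79  47.48]
 [585.86 168.32  44.68]
 [553.84  63.89  45.62]]
tri yaw leaf -0.297 pack -0.281 leaf c [548.82 122.55] pk [549.56 122.75] rel [0.65 0.4 ] L 109.22272136483136 58.806424062829805
side yaw leaf -0.291 pack -0.265 leaf c [548.58 125.48] pk [548.8  127.28] rel [-0.31  1.79] L 109.24647517617991 60.03965681731479
top yaw leaf -0.298 pack -0.276 leaf c [547.15 121.87] pk [548.26 121.65] rel [1.13 0.11] L 108.51972711882944 57.861926567339076
```

Packer is within about 1 mm and 0.02 rad of the leaf centre, and the TCP readings agree with the triangulation in x and y. Next I grasp the stile.

```bash
python3 - <<'E'
from h import *
np.set_printoptions(precision=2,suppress=True)
q=quat(.094-np.pi);x,y=568.1,-239.4
bot.move_ptp([x,y,150],q)
bot.line_to([x,y,70],200)
s=bot.read_state();print(s["t"],s["tcp_pos"],s["contact_force"])
bot.line_to([x,y,52],80)
s=bot.read_state();print(s["t"],s["tcp_pos"],s["contact_force"])
bot.move_gripper(36,40)
s=bot.read_state();print(s["t"],s["tcp_pos"],s["contact_force"],s["width"],s["finger_force"])
bot.line_to([x,y,150],150)
s=bot.read_state();print(s["t"],s["tcp_pos"],s["contact_force"],s["width"],s["finger_force"])
E
```

```text
11.5917 [ 568.96 -238.83   71.17] [-0.75  0.64  0.3 ]
11.9667 [ 568.04 -239.44   52.13] [-0.67  0.58  0.28]
12.6667 [ 568.34 -239.43   52.13] [ 0.69  0.1  -0.26] 43.45644372759395 39.99059736728668
13.4667 [ 567.21 -239.1   148.82] [ 0.18 -0.56 -3.15] 43.59618369676167 39.99006450176239
```

```bash
python3 - <<'E'
from h import *
np.set_printoptions(precision=2,suppress=True)
bot.move_ptp([549.2,122.8,150],quat(-.295-np.pi))
bot.line_to([549.2,122.8,105],150);bot.pause(.3)
s=bot.read_state();print(s["t"],s["tcp_pos"],s["contact_force"],s["width"])
o=[]
for n,x,y in(("side",170,190),("top",140,125)):
    im=bot.camera(n);cv2.imwrite(f"pics/{n}4.png",im[:,:,::-1]);o.append(cv2.resize(im[y:y+100,x:x+100],(400,400),interpolation=2))
cv2.imwrite("pics/z4.png",np.hstack(o)[:,:,::-1])
E
```

```text
15.575 [549.68 123.02 105.87] [ 0.14  0.23 -3.36] 43.59016851180903
```

View pics/z4.png

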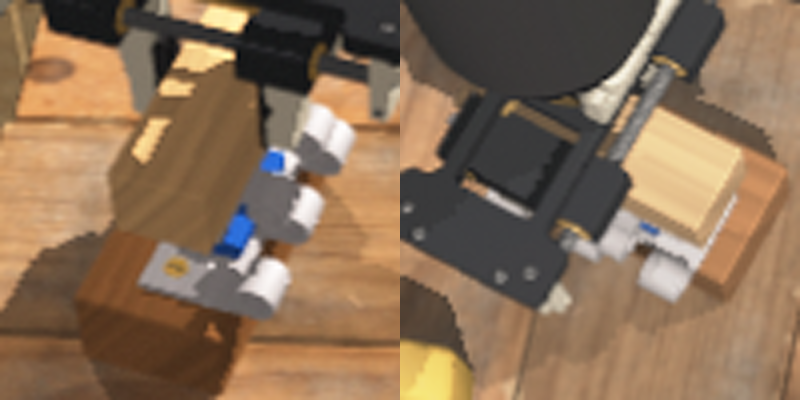

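The stile hangs over the jamb with its knuckles over the gaps. Its -y end is visible in the top panel, with board corners at (743,150) and (705,235). I check those against the expected pose.

```bash
python3 - <<'E'
from h import *
np.set_printoptions(precision=2,suppress=True)
T=cv2.imread("pics/top4.png")
b=(np.array([(743,150),(705,235)])-[400,0]+.5)/4-.5+[140,125]
ps=-.295;R=np.array([[np.cos(ps),-np.sin(ps)],[np.sin(ps),np.cos(ps)]])
c=np.array([549.68,123.02])
exp=[c+R@[22,-65],c+R@[-22,-65]]
for bb in(b,sub(T,b)):
    X=plane('top',bb,133.9)[:,:2]+[1.7,1];print(bb,X,"err in jamb frame",(X-exp)@R)
E
```

```text
[[225.38 162.12]
 [215.88 183.38]] [[551.15  56.05]
 [508.96  64.52]] err in jamb frame [[-1.12  1.35]
 [ 0.05 -2.81]]
[[224.34 161.04]
 [215.88 183.38]] [[552.81  58.31]
 [508.96  64.52]] err in jamb frame [[-0.19  3.99]
 [ 0.05 -2.81]]
```

Offsets are within about 1 mm, so I descend with force monitoring.

```bash
python3 - <<'E'
from h import *
np.set_printoptions(precision=2,suppress=True)
ps=-.295;R=np.array([[np.cos(ps),-np.sin(ps)],[np.sin(ps),np.cos(ps)]])
bot.line_to([549.2,122.8,95],60)
f0=bot.read_state()["contact_force"]
z=95
while z>70:
    z-=1 if z>74 else .5
    bot.line_to([549.2,122.8,z],20);s=bot.read_state();f=s["contact_force"]-f0
    if z%4==0 or z<74 or abs(f).max()>3: print(z,s["t"],s["tcp_pos"],f[:2]@R,f[2])
    if f[2]>6 or abs(f[:2]).max()>8:break
E
```

```text
92 16.7417 [549.17 122.77  91.93] [-0.79 -0.15] 0.1186095841028143
88 17.7417 [549.13 122.75  87.93] [ 0.17 -0.54] -0.4484447653029582
84 18.7417 [549.16 122.78  83.91] [ 0.94 -0.4 ] -0.05924545183121532
80 19.7417 [549.13 122.78  79.92] [-0.11 -0.08] -1.2475477640353558
76 20.7417 [549.14 122.78  75.9 ] [-0.11 -0.06] -0.5714705522674466
73.5 21.4917 [549.18 122.82  73.48] [ 0.31 -0.55] -0.9114141398426074
73.0 21.7417 [549.15 122.74  72.95] [ 0.05 -0.34] -0.5486461580195159
72.5 21.9917 [549.19 122.77  72.46] [ 0.3  -0.38] -0.7243251407507683
72.0 22.2417 [549.18 122.78  71.95] [-0.59 -0.69] -0.6597849301466918
71.5 22.4917 [549.18 122.82  71.48] [-0.1  -0.38] -0.9642775269357826
71.0 22.7417 [549.29 122.83  71.1 ] [-0.41 -0.24] 0.7475842244377593
70.5 22.9917 [549.31 122.84  71.06] [-4.   -0.78] 8.115769291588835
```

```bash
python3 - <<'E'
from h import *
np.set_printoptions(precision=2,suppress=True)
bot.line_to([549.2,122.8,70.3],10);bot.pause(.7)
for i in range(3):
    s=bot.read_state();print(s["t"],s["tcp_pos"],s["contact_force"],s["width"],s["finger_force"],abs(s["qvel"]).max());bot.pause(.3)
o=[]
for n,x,y in(("side",170,190),("top",140,125)):
    im=bot.camera(n);o.append(cv2.resize(im[y:y+100,x:x+100],(400,400),interpolation=2))
cv2.imwrite("pics/z5.png",np.hstack(o)[:,:,::-1])
E
```

```text
23.9417 [549.3  122.83  71.07] [-3.32 -0.39  7.4 ] 43.62965091201613 39.993526339530945 0.001424628562006823
24.2417 [549.31 122.84  71.08] [-3.47  0.49  6.57] 44.00549466736174 39.993581771850586 0.002726212869268729
24.5417 [549.28 122.84  71.07] [-3.23 -0.04  7.26] 43.733126855503066 39.99358892440796 0.0014245398094307705
```

View pics/z5.png

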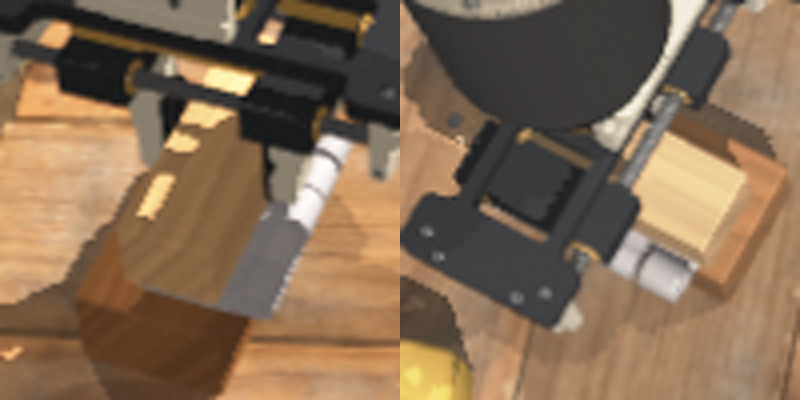

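The knuckles sit interleaved in one straight row and the stile is flat and level. I'll add a little push margin and hand in.

```bash
python3 - <<'E'
from h import *
np.set_printoptions(precision=2,suppress=True)
bot.line_to([548.9,122.9,69.7],10);bot.pause(.6)
s=bot.read_state();print(s["t"],s["tcp_pos"],s["contact_force"],s["finger_force"],abs(s["qvel"]).max())
if s["contact_force"][2]>5: print(bot.close_job())
E
```

```text
25.7917 [549.3  122.87  71.05] [-4.29 -0.78 11.21] 39.99553620815277 0.001763204090736796
the job is handed in; nothing more can be done
None
```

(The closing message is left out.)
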